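Load a spring-fed clip cassette and index the feed dial

TASK

Load the grey refill cassette into the leaning bag-clip feeder: push it straight down the column, against the spring, until both latches have snapped over its shoulders and it stays down by itself. Then turn the feed dial on the feeder's base exactly three clicks clockwise (seen from above) and let go. Do not shift or knock over the jar, tin, weight and ribbon roll that stand about.

Things in the scene. Friction and masses are not known exactly. Their poses are not given: they have to be found in the camera images.
- cassette: Refill cassette: loose grey plastic block with brown label panels, standing upright at the start, about 0.22 kg. Origin: centre of its underside, z up to its tab. Body 72 (x) x 46 (y) x 100 mm (z), its lowest 9 mm a narrower foot 62 x 38 mm. A grip tab 30 (x) x 20 (y) mm rises from the middle of its flat top, z = 100 to 136 mm. The same when turned half round about z.
- cassette_shoulder (a point): Centre of the cassette's flat top (the shoulders), on its axis 100 mm above its underside, at the root of the tab; axes as the cassette. The tab above it is to be pinched across its 20 mm, along y; fingertips may rest on the shoulders at its +y and -y sides. The latches close over the shoulders at +x and -x.
- feeder: Bag-clip feeder, fixed to the table: grey base plates 10 mm thick, together 185 (x) x 255 mm (y), carrying the leaning column and, to its left, the dial. Origin on the table under the column; at yaw 0 x points away from the robot, y to its left; z up.
- column: The feeder's open column of sheet aluminium, leaning 30 degrees, mouth towards the feeder's front (-x). Origin: centre of the mouth, 0.151 m above the table; z along the axis, up out of the mouth; y level, as the feeder's y. Inside 76 (x) x 50 (y) mm: the cassette goes in tab up, x and y along the column's (either half turn), 2 mm play each side. Flared lips reach z = +13 mm at front and back.
- column_sides (a point): Point on the column's axis 36 mm below the mouth, axes as the column. The side walls (y = -25 and +25 mm) end at this level, with flared lips 9 mm higher, so fingers beside the tab have free room above it; only the front and back walls (x = -38 and +38 mm) go on up to the mouth.
- column_latch (a point): Point on the column's axis 16 mm below the mouth, axes as the column, level with the flat undersides of the two spring latches. These stick in from front and back to x = -27 and +27 mm, give way with a few N as the cassette goes down, and snap over its shoulders once these are below this level. Then it stays; the push ends at a stop 7 mm lower. Not latched, the spring lifts it again.
- follower (a joint): Spring plate in the column on which the cassette's underside stands: 0 with the plate at the top (its face 56 mm below the mouth along the axis), growing to 0.067 m as it is pushed down; the spring's force rises from about 4.5 to 16.5 N. With the cassette latched it reads about 0.060.
- dial (a joint): Angle of the feed dial in rad, 0 at the start, growing clockwise seen from above. Detents every 0.393 rad (16 a turn), about 0.2 N m from one to the next: three clicks are 1.178 rad. Let go between two clicks it drops into the nearer one. Stops just under 0 and at 2.8 rad.
- dial_grip (a point): Grip point of the dial, on its upright axis, 50 mm above the table. The grip is a straight grey bar 62 (x) x 16 (y) mm, its top 13 mm above this point, white line on its front end; pinch it across its 16 mm. Below is a round skirt of 34 mm radius, top 15 mm below this point. x runs along the bar (at joint 0 along the feeder's x), z is up; the point turns with the dial.
- weight_1: Bystander: black cast iron knob weight, 52 mm across, 50 mm high; origin at the centre of its underside.
- jar_spice: Bystander: small spice jar, 47 mm across, 98 mm high; origin at the centre of its underside.
- tin_milk: Bystander: tin, 75 mm across, 58 mm high; origin at the centre of its underside.
- ribbon_roll_1: Bystander: roll of ribbon, 55 mm across, 32 mm high; origin at the centre of its underside.
Things that resemble listed ones, but are neither listed nor needed, are in the scene too. What is meant by the cassette is not red, and is the larger of those in its own colour.

How it is judged:
By the outcome, as a careful person would: the job done as asked, in the order asked, and still so for the second after the job is handed in, with the robot touching nothing.
It also fails if it takes over 51 s, if anything falls off the work surface, if the arm or the gripper's body presses on something with over 40 N, if the wrist force passes 120 N, or if a joint passes its speed limit or range.

ROBOT

A 7-joint arm with a two-finger parallel gripper is mounted at the origin on the work surface; the furniture and walls round the work are solid. World frame = base frame: x ahead of the robot, y to its left, z up, the work surface at z = 0. Lengths are in m, angles in rad, forces in N, time in s.
With the tool pointing down it reaches from about 0.4 to 0.9 m from the base axis. Payload 5.5 kg.
Tool frame: the origin (TCP) lies on the centre line of the jaws, within the pads' length; the fingertips stand 25 mm ahead of it and the grasp point (between the pads) lies 6 mm ahead of it (robot.tcp_to_tips is the distance from the TCP to the fingertips, in m); z points along the fingers, x is the direction in which the jaws open and shut, and the axes are right-handed (so a half turn about z gives the same grasp; the last joint's range is limited). The gripper opens to 85 mm and grips with 20 to 120 N. Pads are 22 mm wide; open, the fingers measure 114 mm over their backs; the gripper's body (76 mm by 85 mm) begins 54 mm behind the grasp point. The pads swing forward as they close: fully open they stand 13 mm farther back than shut.
Start: joints at [1.598, 0.501, -0.427, 1.55, 0.221, 1.138, -0.21], TCP at [0.152, -0.632, 0.256] pointing down, gripper open.
Joint ranges: [-2.88, 2.88], [-0.31, 2.03], [-1.54, 1.56], [0.2, 2.42], [-1.41, 4.55], [0.19, 2.02], [-2.57, 2.57]. Speed limits (rad/s): [2.57, 2.57, 3.14, 3.14, 3.14, 3.14, 3.14].

INTERFACE

Orientations are given as [roll, pitch, yaw] about the fixed x, y, z axes, in that order (R = Rz(yaw) Ry(pitch) Rx(roll)).
In Python, from plant import status, imaging, robot gives the robot as it stands.
- The arm moves only by the tool drive_tool, never from a script. Its argument "increments" is one flat list of numbers, 7 for each row, row after row: the turn, a rotation vector about the tool's x, y, z in degrees, then the shift along the tool's x, y, z in mm, then the finger opening in mm, from 0 to 85.4. In form: [wx, wy, wz, tx, ty, tz, jaw, wx, wy, wz, tx, ty, tz, jaw, ...]. A call has 1 to 12 rows; each row shifts and turns the commanded pose from where the row before left it, along the tool's axes as they then stand; what a row does not reach is not made up. A row lasts 1/8 s, in which the tool goes at most 62.5 mm and 10.7 degrees, less where a joint would pass 70% of its speed; a pose out of reach is approached as far as the arm can. A call is refused whole if a number of a shift passes 62.5 or a number of a turn 10.7, either way. A call with a gripper value outside its range is refused whole. The fingers move at their own pace and stop on an object; the grip force is fixed at half the most. Time passes only in rows, so rows that do not move let the fingers close. It gives the time, the measured TCP pose, the force and the opening at its end, in the units of the state.
- status.get_obs(): the state, without advancing time (a new reading comes with each control period).
- imaging.snapshot(name): name is "scene" or "top"; returns the picture (480x640x3 uint8, red, green, blue); there is no depth.
- imaging.camera_info(name): a dict with "K" (3x3 intrinsics, pixels), "k1" (the pictures are not rectified: a ray, as slopes to the right and down, at radius r is drawn at 1 + k1 r^2 times it, then the intrinsics apply), "R" (3x3) and "t" (3): a world point X has camera coordinates R X + t. Camera axes: x right, y down, z forward; pixel columns grow to the right and rows downward; lengths in m; the calibration is good to about 2 mm. A picture is of the moment at which its call begins. camera_info takes no time and is no camera call.
- robot.job_done(): hands the job in, once; it reports no verdict.
The state is a dict: "time_s": time; "joint_pos": joint angles; "joint_vel": joint speeds; "joint_efforts": joint torques, N m; "tool_pos": TCP position; "tcp_rot": TCP orientation; "force": force on the tool from outside, world axes, zero at the start; "ft_torque": the same for the moment, N m; "gripper_width": opening from 0.0 (shut) to 1.0 (fully open).
Only numpy, scipy, OpenCV 4.12 (cv2) and the standard library are available. Lean on these libraries where they do the work, as an engineer would, in place of code of your own. Each camera call takes 0.05 s, during which the arm holds its last target. There are 200 camera calls.

## Working session

There is one attempt and no reset: what is moved stays moved. The work goes in short steps, Python scripts to look and compute and a tool call to move; the robot and the scene stay as the last step left them, time stands still between calls to the robot, and variables do not carry over. Pictures are saved under pics/ and viewed, about 8 in all and at most 12, crops included, and the job is handed in when it is done.

Besides the shell and the picture viewer there is one more tool, called after "Emit:" by a JSON object that holds its "api" and its "payload". drive_tool: Moves the arm, as the interface text tells. Its arguments: {"type":"object","properties":{"increments":{"type":"array"}},"required":["increments"]}

```bash
mkdir -p pics; ls; cat > h.py <<'E'
import numpy as np, cv2
from plant import status, imaging, robot
from scipy.spatial.transform import Rotation as Ro
def info(n):
    c=imaging.camera_info(n); return {k:(np.array(v) if k!='k1' else float(v)) for k,v in c.items()}
def proj(n,X):
    c=info(n); P=np.atleast_2d(X)@c['R'].T+c['t']; s=P[:,:2]/P[:,2:]; r2=(s**2).sum(1,keepdims=True)
    s=s*(1+c['k1']*r2); return s*[c['K'][0,0],c['K'][1,1]]+[c['K'][0,2],c['K'][1,2]]
def ray(n,uv):
    c=info(n); uv=np.atleast_2d(np.float64(uv)); d=(uv-[c['K'][0,2],c['K'][1,2]])/[c['K'][0,0],c['K'][1,1]]; s=d.copy()
    for _ in range(30): s=d/(1+c['k1']*(s**2).sum(1,keepdims=True))
    D=np.c_[s,np.ones(len(s))]@c['R']; return -c['R'].T@c['t'],D/np.linalg.norm(D,axis=1,keepdims=True)
def onz(n,uv,z):
    o,D=ray(n,uv); return o+D*((z-o[2])/D[:,2:])
def tri(uv1,uv2):
    o1,d1=ray('scene',uv1);o2,d2=ray('top',uv2);out=[]
    for a,b in zip(d1,d2):
        t=np.linalg.lstsq(np.c_[a,-b],o2-o1,rcond=None)[0]; p,q=o1+t[0]*a,o2+t[1]*b; out.append(np.r_[(p+q)/2,np.linalg.norm(p-q)])
    return np.array(out)
def snap(n,f):
    im=np.array(imaging.snapshot(n)); cv2.imwrite(f'pics/{f}.png',im[:,:,::-1]); return im
E
python3 - <<'E'
from h import *
for n in('scene','top'):
    snap(n,n+'0'); c=info(n); print(n,c['K'].tolist(),c['k1'],(-c['R'].T@c['t']).round(3),c['R'][2].round(3))
s=status.get_obs();print(s, robot.tcp_to_tips)
E
```

```text
pics
scene [[505.30776408768605, 0.0, 315.5577947546279], [0.0, 505.30776408768605, 245.49609778367326], [0.0, 0.0, 1.0]] -0.05448801349612721 [ 1.23  -0.593  0.964] [-0.576  0.435 -0.692]
top [[549.0203067018499, 0.0, 320.7892548413852], [0.0, 549.0203067018499, 244.37923631488388], [0.0, 0.0, 1.0]] -0.07630923627342984 [ 0.335 -0.036  1.247] [ 0.158  0.    -0.987]
{'time_s': 0.1, 'joint_pos': array([ 1.5981856 ,  0.50174146, -0.42680322,  1.55133365,  0.22079593,
        1.13831405, -0.21029065]), 'joint_vel': array([-0.00056868, -0.00209764,  0.00212891, -0.00401135, -0.00037794,
       -0.0003435 ,  0.00146612]), 'joint_efforts': array([-1.25238782e-02, -5.70813489e+01, -5.83831877e+00, -2.81749499e+01,
        1.07228430e-02,  5.52724174e-03, -1.03495410e-06]), 'tool_pos': array([ 0.15168292, -0.63145903,  0.25537549]), 'tcp_rot': array([-3.14153473e+00,  1.74418525e-03, -1.33493568e+00]), 'force': array([-0.54329093,  0.45565043, -0.49328793]), 'ft_torque': array([ 0.02195986, -0.00526979, -0.04923103]), 'gripper_width': 1.0044485359010573} 0.025
```

View pics/scene0.png

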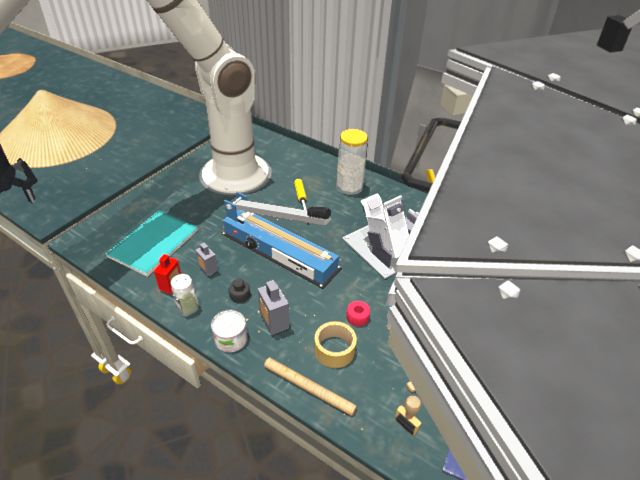

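View pics/top0.png

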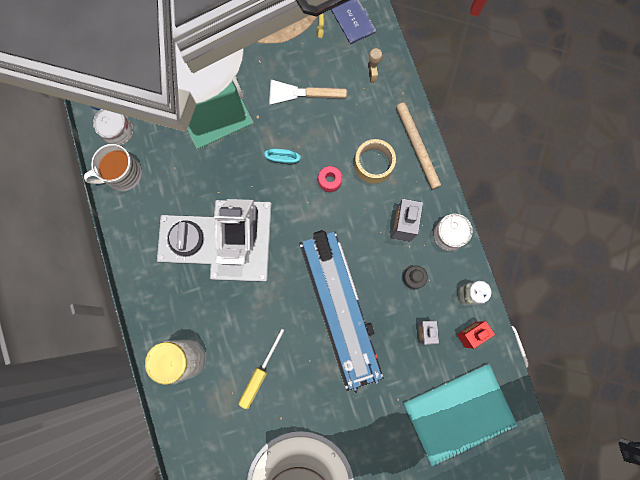

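The feeder column is at top (235,235) and its dial at top (185,237). Three things could be taken for the cassette:
- large grey block: scene (273,308), top (407,218)
- small grey block: scene (207,259), top (428,332)
- red block: scene (168,275), top (477,334)

By the description it is the large grey one. I'll check it in a close crop.

```bash
python3 - <<'E'
import cv2,numpy as np
t=cv2.imread('pics/top0.png');s=cv2.imread('pics/scene0.png')
def c(im,x,y,w,h,f): return cv2.resize(im[y:y+h,x:x+w],None,fx=f,fy=f,interpolation=cv2.INTER_CUBIC)
a=np.hstack([c(t,370,190,80,60,5),c(s,240,275,80,60,5)])
b=np.hstack([c(t,150,190,133,100,3)[:300,:399],np.zeros((300,1,3),np.uint8),c(s,340,185,80,60,5)[:, :400]])
cv2.imwrite('pics/m1.png',np.vstack([a,b]))
E
```

```text
(no output)
```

View pics/m1.png

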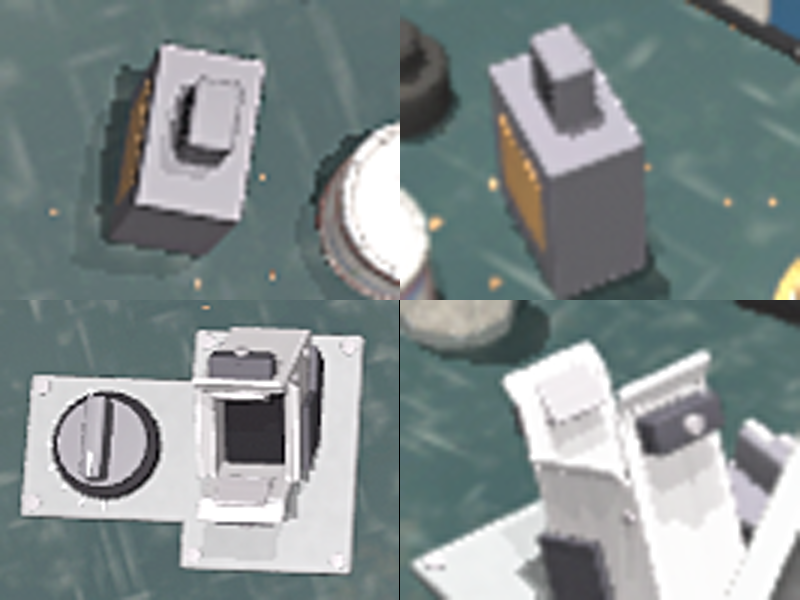

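```bash
python3 - <<'E'
from h import *
def T(p,f,o): return (np.array(p)+.5)/f-.5+np.array(o)
c=onz('top',T([(162,45),(264,62),(241,219),(137,206)],5,(370,190)),.1); print('body',c.round(4).tolist(),c.mean(0).round(4), np.linalg.norm(np.roll(c,-1,0)-c,axis=1).round(4))
e=(c[0]+c[1]-c[2]-c[3]); print('yaw long', np.degrees(np.arctan2(e[1],e[0])))
e=(c[0]+c[3]-c[1]-c[2]); print('yaw short', np.degrees(np.arctan2(e[1],e[0])))
k=onz('top',T([(197,75),(243,84),(237,153),(190,143)],5,(370,190)),.136); print('tab',k.mean(0).round(4), np.linalg.norm(np.roll(k,-1,0)-k,axis=1).round(4))
# scene view body top corners
s=onz('scene',T([(490,65),(562,178),(642,140)],5,(160+0,275)) if 0 else T([(90,65),(162,178),(242,140)],5,(240,275)),.1);print('scene body',s.round(4).tolist())
p=onz('top',T([(363,338),(352,573),(180,568),(35,376),(21,514)],3,(150,190)),.01);print('plate',p.round(4).tolist())
print('dial skirt',onz('top',T([(107,445)],3,(150,190)),.035).round(4))
print('bar', onz('top',T([(98,394),(92,480)],3,(150,190)),.063).round(4))
t=cv2.imread('pics/top0.png');sc=cv2.imread('pics/scene0.png')
def cr(im,x,y,w,h,f): return cv2.resize(im[y:y+h,x:x+w],None,fx=f,fy=f,interpolation=cv2.INTER_CUBIC)
cv2.imwrite('pics/m2.png',np.hstack([cr(t,205,190,50,75,8),cr(sc,355,190,50,75,8)]))
E
```

```text
body [[0.6221, -0.208, 0.1], [0.6157, -0.2521, 0.1], [0.5468, -0.2417, 0.1], [0.5514, -0.1972, 0.1]] [ 0.584  -0.2247  0.1   ] [0.0445 0.0697 0.0447 0.0715]
yaw long -8.64431402370968
yaw short 82.94496615353358
tab [ 0.5844 -0.2254  0.136 ] [0.0195 0.0295 0.0199 0.0291]
scene body [[0.5466, -0.2382, 0.1], [0.6206, -0.2466, 0.1], [0.6228, -0.2061, 0.1]]
plate [[0.3983, 0.074, 0.01], [0.2256, 0.0761, 0.01], [0.2256, 0.2032, 0.01], [0.3634, 0.3197, 0.01], [0.2612, 0.324, 0.01]]
dial skirt [[0.3143 0.2563 0.035 ]]
bar [[0.3507 0.258  0.063 ]
 [0.2898 0.2589 0.063 ]]
```

View pics/m2.png

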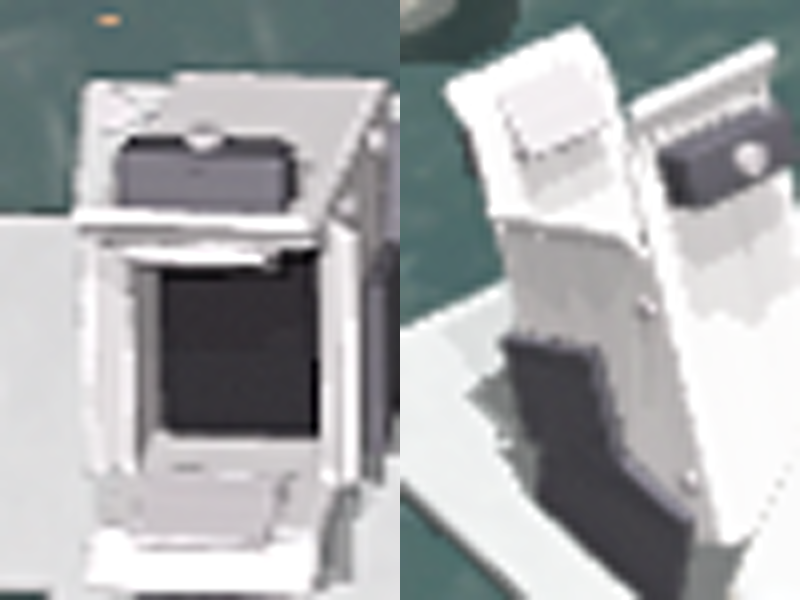

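```bash
python3 - <<'E'
from h import *
def T(p,f,o): return (np.array(p)+.5)/f-.5+np.array(o)
top=T([(78,212),(322,222),(88,588),(310,590)],8,(205,190)); sc=T([(375,45),(233,105),(190,28),(45,85)],8,(355,190))
X=tri(sc,top); print(X.round(4)); P=X[:,:3]
m=P.mean(0); print('mean',m.round(4))
d=P[:2].mean(0)-P[2:].mean(0); print('x dir',d.round(4),np.linalg.norm(d), 'lean',np.degrees(np.arctan2(d[2],np.hypot(d[0],d[1]))),'yaw',np.degrees(np.arctan2(d[1],d[0])))
for a,b in((0,1),(2,3)): e=P[a]-P[b];print('ydir',e.round(4),np.linalg.norm(e))
mo=m-.013*np.array([-.5,0,.866]);print('mouth est',mo.round(4))
# plate edge line fits: gradient along each edge, dial bar via mask
g=cv2.cvtColor(cv2.imread('pics/top0.png'),cv2.COLOR_BGR2GRAY).astype(float)
def edge(p,q,n=25,w=4):
    p,q=map(np.float64,(p,q));d=(q-p)/np.linalg.norm(q-p);nn=np.array([-d[1],d[0]]);pts=[]
    for t in np.linspace(.12,.88,n):
        c=p+t*(q-p);s=np.linspace(-w,w,8*w+1);xy=(c+s[:,None]*nn).astype(np.float32)
        v=cv2.remap(g.astype(np.float32),xy[:,0].reshape(1,-1),xy[:,1].reshape(1,-1),cv2.INTER_LINEAR)[0]
        gr=np.abs(np.gradient(cv2.GaussianBlur(v.reshape(1,-1),(5,1),0)[0]));pts.append(xy[gr.argmax()])
    W=onz('top',pts,.01);l=cv2.fitLine(W[:,:2].astype(np.float32),cv2.DIST_HUBER,0,.001,.001).ravel();return l
for nm,p,q in(('right',(363,338),(352,573)),('front',(352,573),(180,568)),('left',(35,376),(21,514)),('dialback',(35,376),(190,382)),('dialfront',(21,514),(180,520)),('back',(310,335),(363,338))):
    l=edge(T(p,3,(150,190)),T(q,3,(150,190)));print(nm,'ang',round(float(np.degrees(np.arctan2(l[1],l[0])))%90,2),'pt',l[2:].round(4))
E
```

```text
[[0.5573 0.1775 0.1875 0.0036]
 [0.5562 0.1174 0.19   0.0057]
 [0.4709 0.1812 0.1369 0.0069]
 [0.47   0.122  0.1393 0.002 ]]
mean [0.5136 0.1495 0.1634]
x dir [ 0.0863 -0.0041  0.0507] 0.10015799657470807 lean 30.397274313679333 yaw -2.7181095261001387
ydir [ 0.0011  0.0601 -0.0025] 0.06014129051966156
ydir [ 0.0009  0.0592 -0.0024] 0.05927101526245477
mouth est [0.5201 0.1495 0.1521]
right ang 86.48 pt [0.3147 0.0751]
front ang 86.81 pt [0.2256 0.1468]
left ang 83.63 pt [0.3055 0.3235]
dialback ang 3.95 pt [0.3623 0.2631]
dialfront ang 0.07 pt [0.2621 0.2707]
back ang 28.26 pt [0.3989 0.0954]
```

The plate pixels came from the mosaic's lower row, so they were 300 too large. The column result doesn't use them. I'll redo the plate and dial with the offset removed.

```bash
python3 - <<'E'
from h import *
def T(p,o=(150,190)): return (np.array(p,float)-[0,300]+.5)/3-.5+np.array(o)
g=cv2.cvtColor(cv2.imread('pics/top0.png'),cv2.COLOR_BGR2GRAY).astype(np.float32)
def edge(p,q,z=.01,n=25,w=3):
    p,q=T(p),T(q);d=(q-p)/np.linalg.norm(q-p);nn=np.array([-d[1],d[0]]);pts=[]
    for t in np.linspace(.12,.88,n):
        s=np.linspace(-w,w,8*w+1);xy=(p+t*(q-p)+s[:,None]*nn).astype(np.float32)
        v=cv2.remap(g,xy[:,0].reshape(1,-1),xy[:,1].reshape(1,-1),cv2.INTER_LINEAR)[0]
        pts.append(xy[np.abs(np.gradient(np.convolve(v,np.ones(5)/5,'same')[3:-3])).argmax()+3])
    W=onz('top',pts,z);l=cv2.fitLine(W[:,:2].astype(np.float32),cv2.DIST_HUBER,0,.001,.001).ravel();return l
for nm,p,q in(('right',(363,338),(352,573)),('front',(352,573),(180,568)),('left',(35,376),(21,514)),('dialback',(35,376),(190,382)),('dialfront',(21,514),(180,520)),('back',(310,335),(363,338))):
    l=edge(p,q);a=float(np.degrees(np.arctan2(l[1],l[0])));print(nm,round((a+45)%90-45,2),l[2:].round(4))
print('plate',onz('top',T([(363,338),(352,573),(180,568),(35,376),(21,514)]),.01).round(4).tolist())
print('dial skirt',onz('top',T([(107,445)]),.035).round(4)); print('bar', onz('top',T([(98,394),(92,480)]),.063).round(4))
t=cv2.imread('pics/top0.png');cv2.imwrite('pics/m3.png',cv2.resize(t[213:261,160:210],None,fx=12,fy=12,interpolation=cv2.INTER_CUBIC))
E
```

```text
right -1.05 [0.5317 0.0845]
front -0.38 [0.4471 0.147 ]
left -0.72 [0.533  0.3384]
dialback -0.78 [0.5926 0.2693]
dialfront -0.83 [0.4842 0.2772]
back 1.34 [0.6302 0.0985]
plate [[0.6285, 0.0825, 0.01], [0.4469, 0.084, 0.01], [0.4475, 0.2143, 0.01], [0.5931, 0.3351, 0.01], [0.4856, 0.3384, 0.01]]
dial skirt [[0.5362 0.2693 0.035 ]]
bar [[0.5695 0.2713 0.063 ]
 [0.5054 0.2717 0.063 ]]
```

View pics/m3.png

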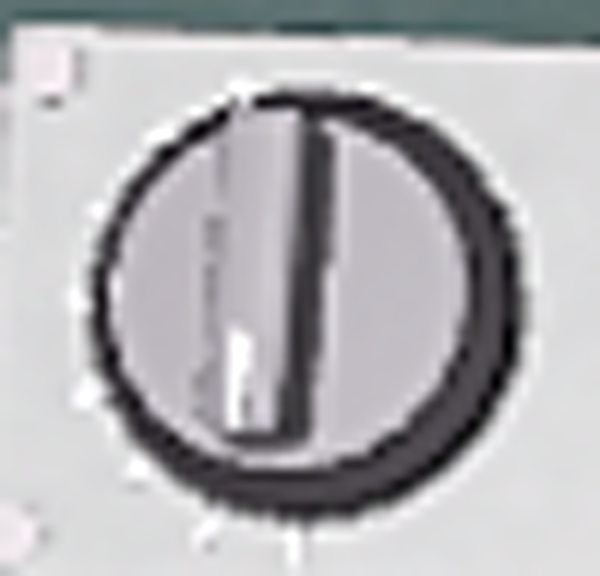

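```bash
cat >> h.py <<'E'
def pose():
    s=status.get_obs(); return s,Ro.from_euler('xyz',s['tcp_rot']),np.array(s['tool_pos'])
def colpose(mouth,yaw,zc):
    "tool pose with TCP on the column axis at height zc above the mouth, jaws along column -y"
    R=Ro.from_euler('z',yaw,degrees=True)*Ro.from_euler('y',-30,degrees=True)
    M=R.as_matrix(); return Ro.from_matrix(np.c_[-M[:,1],-M[:,0],-M[:,2]]),np.array(mouth)+zc*M[:,2]
def go(Rt,pt):
    s,R,p=pose(); print('t',round(s['time_s'],2),'p',p.round(4),'F',np.round(s['force'],1),'T',np.round(s['ft_torque'],2),'w',round(s['gripper_width'],3),'q',np.round(s['joint_pos'],2))
    print(' turn deg',np.degrees((R.inv()*Rt).as_rotvec()).round(2),'shift mm now-axes',(R.inv().apply(pt-p)*1e3).round(1),'target-axes',(Rt.inv().apply(pt-p)*1e3).round(1))
def down(angle): # tool down, tool x at angle (deg) from world x
    return Ro.from_euler('z',angle,degrees=True)*Ro.from_euler('x',180,degrees=True)
E
python3 - <<'E'
from h import *
go(down(-97.5),np.array([.584,-.2245,.256]))
def T(p): return (np.array(p,float)+.5)/12-.5+np.array([160,213])
print('bar',onz('top',T([(235,110),(300,112),(275,435),(225,430)]),.063).round(4), onz('top',T([(259,272)]),.063).round(4),'skirt',onz('top',T([(287,283)]),.035).round(4))
print('cabinet',tri([(397,270),(395,285)],[(185,122),(185,122)]).round(3))
print('jar',onz('top',[(480,290)],.098),'tin',onz('top',[(456,228)],.058))
E
```

```text
t 0.1 p [ 0.1517 -0.6315  0.2554] F [-0.5  0.5 -0.5] T [ 0.02 -0.01 -0.05] w 1.004 q [ 1.6   0.5  -0.43  1.55  0.22  1.14 -0.21]
 turn deg [2.000e-02 1.000e-01 2.101e+01] shift mm now-axes [-2.947e+02 -5.154e+02 -1.000e-01] target-axes [-459.9 -375.5   -0.6]
bar [[0.5677 0.2784 0.063 ]
 [0.5676 0.2663 0.063 ]
 [0.5075 0.2671 0.063 ]
 [0.5082 0.2764 0.063 ]] [[0.5376 0.272  0.063 ]] skirt [[0.5404 0.2738 0.035 ]]
cabinet [[0.718 0.165 0.121 0.215]
 [0.73  0.165 0.084 0.233]]
jar [[ 0.42905834 -0.37358139  0.098     ]] tin [[ 0.56880173 -0.33449764  0.058     ]]
```

Emit:
{"api": "drive_tool", "payload": {"increments": [0,0,0,-24.5,-43,0,85,0,0,0,-24.5,-43,0,85,0,0,0,-24.5,-43,0,85,0,0,0,-24.5,-43,0,85,0,0,0,-24.5,-43,0,85,0,0,0,-24.5,-43,0,85,0,0,0,-24.5,-43,0,85,0,0,0,-24.5,-43,0,85,0,0,0,-24.5,-43,0,85,0,0,0,-24.5,-43,0,85]}}

```text
time_s: 1.35
tool_pos: [0.5134, -0.2921, 0.256]
tcp_rot: [3.141, 0.0, -1.335]
force: [0.2, -0.2, -0.6]
gripper_width: 0.993
```

```bash
python3 - <<'E'
from h import *
print(tri([(400,265),(400,265),(490,68),(395,310)],[(183,95),(188,120),(0,60),(193,95)]).round(3))
go(down(-97.5),np.array([.584,-.2245,.256]))
E
```

```text
[[0.747 0.147 0.182 0.234]
 [0.72  0.162 0.136 0.2  ]
 [0.65  0.357 0.551 0.125]
 [0.787 0.134 0.083 0.269]]
t 1.35 p [ 0.5134 -0.2921  0.256 ] F [ 0.2 -0.2 -0.6] T [-0.   -0.   -0.06] w 0.993 q [ 0.93  0.42 -0.59  1.7   0.26  1.1  -1.08]
 turn deg [3.0e-02 1.0e-02 2.1e+01] shift mm now-axes [-49.3 -84.4  -0.1] target-axes [-76.3 -61.1  -0. ]
```

Emit:
{"api": "drive_tool", "payload": {"increments": [0,0,0,-24.5,-42.5,0,85,0,0,0,-24.5,-42.5,0,85,0,0,7,0,0,0,85,0,0,7,0,0,0,85,0,0,7,0,0,0,85,0,0,0,0,0,0,85]}}

```text
time_s: 2.1
tool_pos: [0.5837, -0.2256, 0.2559]
tcp_rot: [3.141, -0.0, -1.7]
force: [-1.1, -0.3, -0.4]
gripper_width: 0.994
```

Emit:
{"api": "drive_tool", "payload": {"increments": [0,0,0,0,0,30,60,0,0,0,0,0,30,60,0,0,0,1,0,30,60,0,0,0,0,0,20,60,0,0,0,0,0,10,60,0,0,0,0,0,8,60,0,0,0,0,0,0,60]}}

```text
time_s: 2.98
tool_pos: [0.584, -0.2268, 0.1284]
tcp_rot: [-3.141, 0.0, -1.701]
force: [0.3, 0.2, 1.0]
gripper_width: 0.703
```

```bash
python3 - <<'E'
from h import *
a=snap('top','top1');b=snap('scene','scene1')
s,R,p=pose();print(p,s['force'],s['gripper_width'],s['time_s'])
def cr(im,x,y,w,h,f): return cv2.resize(im[y:y+h,x:x+w,::-1],None,fx=f,fy=f,interpolation=cv2.INTER_CUBIC)
cv2.imwrite('pics/m4.png',np.hstack([cr(a,360,170,100,100,4),cr(b,225,240,100,100,4)]))
print(np.linalg.norm(info('top')['t']),ray('top',(188,120))[1])
E
```

```text
[ 0.58440511 -0.22689986  0.12912816] [-0.85408811  0.46819878  0.26522463] 0.7030233392328638 3.075
1.2921970904287883 [[ 0.35832395  0.23630745 -0.90319584]]
```

View pics/m4.png

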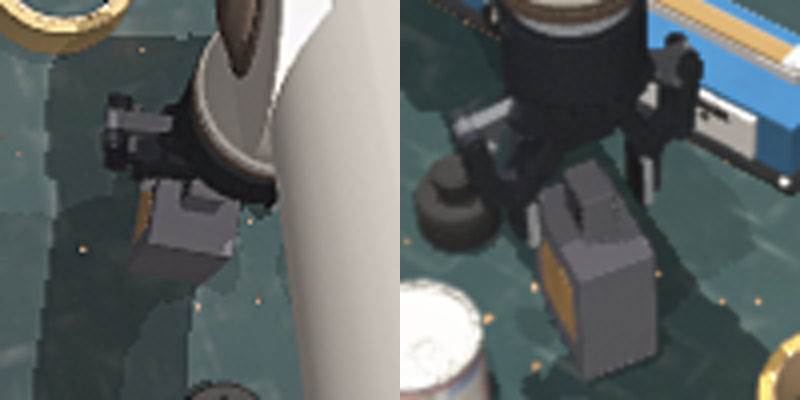

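Top crop: the wrist hides the tab, and the cassette body stands clear at about (190,230). Scene crop: the fingertips at (530,235) and (645,200) straddle the tab at (600,215). I'll close and lift.

Emit:
{"api": "drive_tool", "payload": {"increments": [0,0,0,0,0,0,12,0,0,0,0,0,0,12,0,0,0,0,0,0,12,0,0,0,0,0,0,12,0,0,0,0,0,0,12,0,0,0,0,0,0,12]}}

```text
time_s: 3.82
tool_pos: [0.5843, -0.2268, 0.1288]
tcp_rot: [-3.141, -0.0, -1.701]
force: [0.0, 0.5, 4.5]
gripper_width: 0.226
```

Emit:
{"api": "drive_tool", "payload": {"increments": [0,0,0,0,0,-10,12,0,0,0,0,0,-25,12,0,0,0,0,0,-45,12,0,0,0,0,0,-50,12,0,0,0,0,0,-50,12,0,0,0,0,0,-40,12]}}

```text
time_s: 4.58
tool_pos: [0.5834, -0.2268, 0.3504]
tcp_rot: [-3.141, -0.0, -1.702]
force: [-0.1, -0.0, -1.4]
gripper_width: 0.225
```

```bash
python3 - <<'E'
from h import *
go(*colpose((.52,.149,.151),-.8,.175))
s,R,p=pose();print(R.as_matrix().round(3))
E
```

```text
t 4.58 p [ 0.5834 -0.2268  0.3504] F [-0.1 -0.  -1.4] T [-0.04 -0.04 -0.04] w 0.225 q [ 0.73  0.4  -0.55  1.5   0.21  1.3  -1.54]
 turn deg [29.95 -1.77 -6.53] shift mm now-axes [-354.2  198.8   47.7] target-axes [-374.9  159.1  -36.7]
[[-0.13  -0.991  0.   ]
 [-0.991  0.13  -0.   ]
 [ 0.    -0.    -1.   ]]
```

Emit:
{"api": "drive_tool", "payload": {"increments": [0,0,0,-39,22,0,12,0,0,0,-39,22,0,12,0,0,0,-39,22,0,12,0,0,0,-39,22,0,12,0,0,0,-39,22,0,12,0,0,0,-39,22,0,12,0,0,0,-39,22,0,12,0,0,0,-39,22,0,12,0,0,0,-40,22,0,12,0,0,-6.5,0,0,0,12]}}

```text
time_s: 5.82
tool_pos: [0.4309, 0.1519, 0.3485]
tcp_rot: [3.141, 0.0, -1.578]
force: [0.3, -0.7, -1.0]
gripper_width: 0.225
```

Emit:
{"api": "drive_tool", "payload": {"increments": [10,0,0,0,0,0,12,10,0,0,0,0,0,12,10,0,0,0,0,0,12,0,0,0,0,0,0,12]}}

```text
time_s: 6.32
tool_pos: [0.4296, 0.1465, 0.344]
tcp_rot: [-2.627, -0.004, -1.588]
force: [-0.3, -0.5, -1.7]
gripper_width: 0.227
```

```bash
python3 - <<'E'
from h import *
go(*colpose((.52,.149,.151),-.8,.175))
E
```

```text
t 6.33 p [0.4296 0.1465 0.344 ] F [-0.3 -0.5 -1.7] T [-0.04  0.78 -0.01] w 0.227 q [ 0.34 -0.31 -0.75  2.24  0.03  0.66 -2.05]
 turn deg [ 0.5  -0.26 -0.05] shift mm now-axes [-3.9 17.9 37.4] target-axes [-3.8 18.2 37.3]
```

Emit:
{"api": "drive_tool", "payload": {"increments": [0,0,0,-1,6,12,12,0,0,0,-1,6,12,12,0,0,0,-2,6,13,12,0.5,-0.3,0,0,0,0,12,0,0,0,0,0,0,12]}}

```text
time_s: 6.95
tool_pos: [0.4368, 0.1517, 0.3077]
tcp_rot: [-2.609, 0.005, -1.586]
force: [-0.1, -0.5, -3.0]
gripper_width: 0.224
```

```bash
python3 - <<'E'
from h import *
go(*colpose((.52,.149,.151),-.8,.175))
a=snap('top','top2');b=snap('scene','scene2')
def cr(im,x,y,w,h,f): return cv2.resize(im[y:y+h,x:x+w,::-1],None,fx=f,fy=f,interpolation=cv2.INTER_CUBIC)
cv2.imwrite('pics/m5.png',np.hstack([cr(a,190,190,80,120,5),cr(b,330,140,80,120,5)]))
E
```

```text
t 6.95 p [0.4368 0.1517 0.3077] F [-0.1 -0.5 -3. ] T [ 0.    0.82 -0.07] w 0.224 q [ 0.4  -0.25 -0.86  2.29  0.11  0.54 -2.15]
 turn deg [-0.52  0.19 -0.21] shift mm now-axes [1.5 6.2 2.3] target-axes [1.5 6.2 2.3]
```

View pics/m5.png

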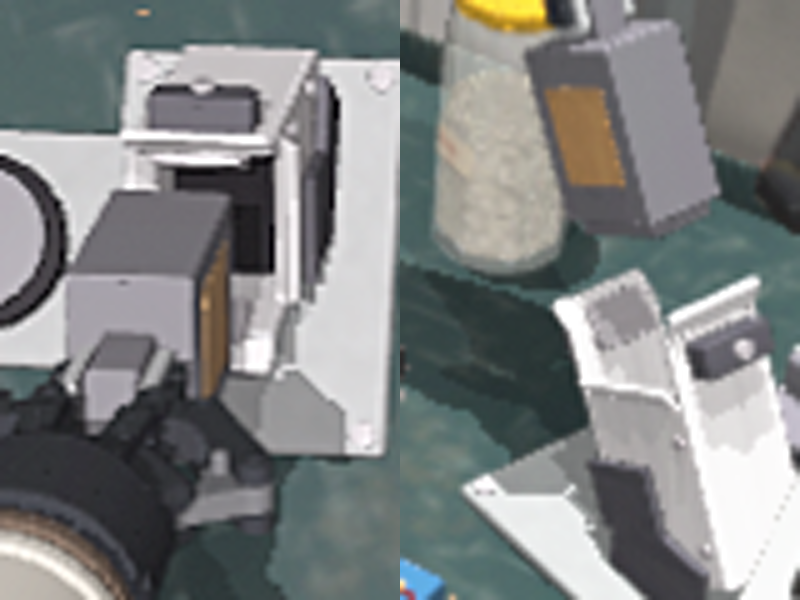

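The held cassette and the column mouth are both in view. Top crop: the cassette's back-face corners are at (115,192), (232,197), (195,278) and (65,270). Scene crop: the same corners are at (718,190), (652,235), (612,45) and (690,18), with the lips at (560,300)–(640,272) and (672,318)–(760,283). I'll measure the cassette against the column from these points.

```bash
python3 - <<'E'
from h import *
def T(p,o): return (np.array(p,float)+.5)/5-.5+np.array(o)
X=tri(T([(318,190),(252,235),(212,45),(290,18)],(330,140)),T([(115,192),(232,197),(195,278),(65,270)],(190,190)))
s,R,p=pose(); M=R.as_matrix(); C=np.c_[-M[:,1],-M[:,0],-M[:,2]]  # cassette axes in world
sh=p+.0288*M[:,2]
loc=np.array([(36,23,-91),(36,-23,-91),(36,-23,0),(36,23,0)])/1e3
pred=sh+loc@C.T
print(X.round(4));print('diff world mm',((X[:,:3]-pred)*1e3).round(1)); print('diff cassette axes',((X[:,:3]-pred)@C*1e3).round(1),(((X[:,:3]-pred)@C).mean(0)*1e3).round(1))
print('reproj top',(proj('top',pred)-T([(115,192),(232,197),(195,278),(65,270)],(190,190))).round(1).tolist(),'scene',(proj('scene',pred)-T([(318,190),(252,235),(212,45),(290,18)],(330,140))).round(1).tolist())
Xl=tri(T([(360,283),(272,318),(240,272),(157,302)],(330,140)),T([(122,135),(275,142),(128,370),(270,372)],(190,190)));print('lips',Xl.round(4),Xl.mean(0).round(4))
# where mouth model lands in pictures: lip ends x=+-50?,y=+-30,z=13
Rm,mo=colpose((.52,.149,.151),-.8,0);A=Rm.as_matrix();A=np.c_[-A[:,1],-A[:,0],-A[:,2]]
for q in((38,25,-36),(38,-25,-36),(-38,-25,-36),(-38,25,-36),(27,0,-16),(-27,0,-16)):
    w=mo+A@np.array(q)/1e3;print(q,'top tile',((proj('top',w)-[190,190]+.5)*5-.5).round(0)[0],'scene tile',((proj('scene',w)-[330,140]+.5)*5+399.5*np.array([1,0])).round(0)[0])
E
```

```text
[[0.5262 0.1719 0.225  0.0034]
 [0.527  0.1287 0.2161 0.0036]
 [0.4829 0.128  0.3017 0.0065]
 [0.4854 0.1747 0.3013 0.0083]]
diff world mm [[-2.9 -2.   1.7]
 [-1.5  0.8 -7. ]
 [ 0.8 -0.3  0.3]
 [ 2.5  0.4 -0.4]]
diff cassette axes [[-1.6 -2.1  3. ]
 [-4.8  0.7 -5.2]
 [ 0.8 -0.3 -0.1]
 [ 2.   0.5 -1.6]] [-0.9 -0.3 -1. ]
reproj top [[-1.5, -1.9], [-0.9, -2.0], [-1.6, -0.7], [-1.8, -0.1]] scene [[0.7, 1.0], [-0.3, -1.8], [-1.5, 0.2], [-2.5, -0.2]]
lips [[0.5571 0.1789 0.1835 0.0037]
 [0.5557 0.1186 0.1874 0.0067]
 [0.4696 0.1817 0.1328 0.0047]
 [0.4697 0.1228 0.139  0.0055]] [0.513  0.1505 0.1607 0.0052]
(38, 25, -36) top tile [154. 121.] scene tile [755. 372.]
(38, -25, -36) top tile [274. 126.] scene tile [681. 407.]
(-38, -25, -36) top tile [277. 297.] scene tile [591. 394.]
(-38, 25, -36) top tile [160. 292.] scene tile [663. 360.]
(27, 0, -16) top tile [207. 164.] scene tile [696. 351.]
(-27, 0, -16) top tile [210. 287.] scene tile [631. 343.]
```

```bash
python3 - <<'E'
from h import *
def T(p,o,f=5): return (np.array(p,float)+.5)/f-.5+np.array(o)
bt=np.array([-1.45,-1.2]);bs=np.array([-.9,-.2])
for sc,tp in((T([(360,283),(272,318),(240,272),(157,302)],(330,140)),T([(122,135),(275,142),(128,370),(270,372)],(190,190))),
 (T([(375,45),(233,105),(190,28),(45,85)],(355,190),8),T([(78,212),(322,222),(88,588),(310,590)],(205,190),8))):
    X=tri(sc+bs,tp+bt);P=X[:,:3];m=P.mean(0);print(X.round(4).tolist());print(m.round(4),'mouth',(m-.013*np.array([-.5,0,.866])).round(4))
# mouth height constraint: plane-based from top only, lip mid at z known
X=onz('top',np.array([tp[:2].mean(0),tp[2:].mean(0)])+bt,.1623)
print('top only front/back',onz('top',tp[:2]+bt,.1873).mean(0).round(4),onz('top',tp[2:]+bt,.1373).mean(0).round(4))
def T12(p): return (np.array(p,float)+.5)/12-.5+np.array([160,213])
print('dial bar',onz('top',T12([(235,110),(300,112),(275,435),(225,430)])+bt,.063).mean(0).round(4),onz('top',T12([(259,272)])+bt,.063).round(4),'skirt',onz('top',T12([(287,283)])+bt,.035).round(4))
E
```

```text
[[0.5573, 0.1793, 0.1849, 0.002], [0.556, 0.119, 0.1886, 0.001], [0.47, 0.182, 0.1343, 0.0014], [0.4701, 0.1231, 0.1403, 0.0006]]
[0.5134 0.1509 0.162 ] mouth [0.5199 0.1509 0.1508]
[[0.5576, 0.1778, 0.1889, 0.0022], [0.5565, 0.1178, 0.1912, 0.0001], [0.4713, 0.1815, 0.1383, 0.0008], [0.4705, 0.1223, 0.1406, 0.0041]]
[0.514  0.1499 0.1648] mouth [0.5205 0.1499 0.1535]
top only front/back [0.558  0.1488 0.1873] [0.4716 0.1529 0.1373]
dial bar [0.5404 0.2754 0.063 ] [[0.5402 0.2754 0.063 ]] skirt [[0.5431 0.2773 0.035 ]]
```

```bash
echo 'MOUTH=np.array([.5202,.1505,.151]); YAW=-.8' >> h.py; python3 - <<'E'
from h import *
go(*colpose(MOUTH,YAW,.165))
E
```

```text
t 7.05 p [0.4369 0.1519 0.308 ] F [ 0.   0.  -1.9] T [ 0.02  0.86 -0.01] w 0.226 q [ 0.4  -0.25 -0.86  2.29  0.11  0.54 -2.15]
 turn deg [-0.57  0.2  -0.19] shift mm now-axes [ 0.3  6.4 12.6] target-axes [ 0.3  6.3 12.7]
```

Emit:
{"api": "drive_tool", "payload": {"increments": [-0.5,0.2,-0.2,0.3,3,4,12,0,0,0,0,3.3,8,12,0,0,0,0,0,0,12,0,0,0,0,0,0,12]}}

```text
time_s: 7.55
tool_pos: [0.4369, 0.1516, 0.2935]
tcp_rot: [-2.618, -0.0, -1.584]
force: [-0.4, -0.0, -1.8]
gripper_width: 0.224
```

```bash
python3 - <<'E'
from h import *
go(*colpose(MOUTH,YAW,.12))
E
```

```text
t 7.55 p [0.4369 0.1516 0.2935] F [-0.4 -0.  -1.8] T [ 0.    0.77 -0.01] w 0.224 q [ 0.43 -0.22 -0.9   2.3   0.15  0.52 -2.2 ]
 turn deg [0.02 0.01 0.03] shift mm now-axes [-0.1 -0.9 45.1] target-axes [-0.1 -0.9 45.1]
```

Emit:
{"api": "drive_tool", "payload": {"increments": [0,0,0,0,-0.5,9,12,0,0,0,0,-0.4,9,12,0,0,0,0,0,9,12,0,0,0,0,0,9,12,0,0,0,0,0,9,12,0,0,0,0,0,0,12]}}

```text
time_s: 8.3
tool_pos: [0.4602, 0.1513, 0.2548]
tcp_rot: [-2.619, 0.0, -1.584]
force: [-1.1, 0.2, -1.5]
gripper_width: 0.23
```

```bash
python3 - <<'E'
from h import *
go(*colpose(MOUTH,YAW,.085))
a=snap('top','top3');b=snap('scene','scene3')
def cr(im,x,y,w,h,f): return cv2.resize(im[y:y+h,x:x+w,::-1],None,fx=f,fy=f,interpolation=cv2.INTER_CUBIC)
cv2.imwrite('pics/m6.png',np.hstack([cr(a,190,190,80,120,5),cr(b,330,140,80,120,5)]))
E
```

```text
t 8.3 p [0.4602 0.1513 0.2548] F [-1.1  0.2 -1.5] T [0.06 0.98 0.04] w 0.23 q [ 0.63 -0.05 -1.13  2.31  0.5   0.45 -2.51]
 turn deg [0.06 0.04 0.01] shift mm now-axes [-0.1 -0.1 34.9] target-axes [-0.1 -0.1 34.9]
```

View pics/m6.png

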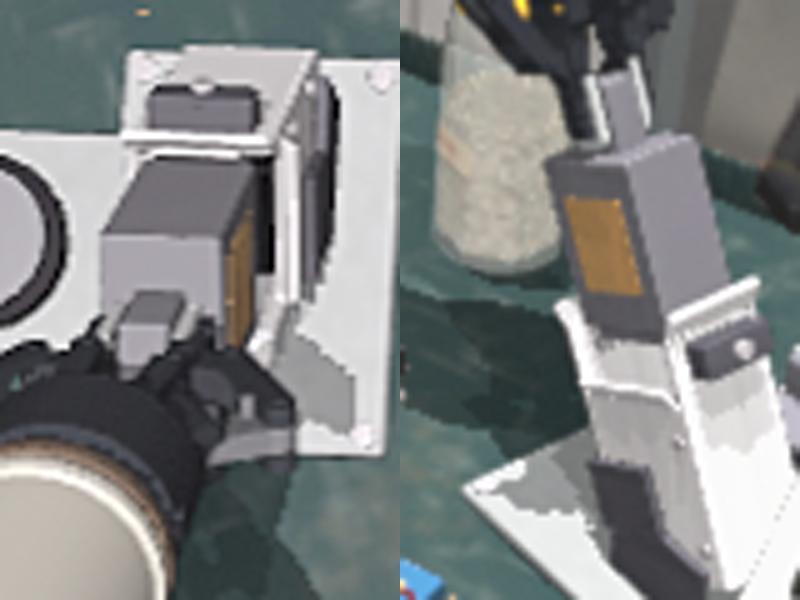

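The cassette enters the mouth square and with no load: its lower edge at scene (660,335) lies inside the lips, and in the top crop it sits centred between the side walls. But joint 7 is at -2.51 and nears its -2.57 limit. The cassette is half-turn symmetric, so I'll back out, turn -180° about the tool z and re-enter.

Emit:
{"api": "drive_tool", "payload": {"increments": [0,0,0,0,0,-10,12,0,0,0,0,0,-14,12,0,0,0,0,0,-14,12,0,0,0,0,0,-14,12,0,0,0,0,0,0,12,0,0,-10,0,0,0,12,0,0,-10,0,0,0,12,0,0,-10,0,0,0,12,0,0,-10,0,0,0,12,0,0,-10,0,0,0,12,0,0,-10,0,0,0,12]}}

```text
time_s: 9.78
tool_pos: [0.4342, 0.1517, 0.2997]
tcp_rot: [-2.864, -0.449, -0.595]
force: [-0.2, -0.6, -1.7]
gripper_width: 0.23
```

Emit:
{"api": "drive_tool", "payload": {"increments": [0,0,-10,0,0,0,12,0,0,-10,0,0,0,12,0,0,-10,0,0,0,12,0,0,-10,0,0,0,12,0,0,-10,0,0,0,12,0,0,-10,0,0,0,12,0,0,-10,0,0,0,12,0,0,-10,0,0,0,12,0,0,-10,0,0,0,12,0,0,-10,0,0,0,12,0,0,-10,0,0,0,12,0,0,-10,0,0,0,12]}}

```text
time_s: 11.28
tool_pos: [0.4342, 0.1517, 0.2997]
tcp_rot: [2.618, 0.003, 1.562]
force: [1.1, -0.7, -2.1]
gripper_width: 0.225
```

```bash
sed -i 's/return Ro.from_matrix(np.c_\[-M\[:,1\],-M\[:,0\],-M\[:,2\]\])/return Ro.from_matrix(np.c_[M[:,1],M[:,0],-M[:,2]])/' h.py; python3 - <<'E'
from h import *
go(*colpose(MOUTH,YAW,.12))
E
```

```text
t 11.28 p [0.4342 0.1517 0.2997] F [ 1.1 -0.7 -2.1] T [0.04 0.79 0.  ] w 0.225 q [-0.21 -0.17 -0.35  2.31  0.41  0.59  0.7 ]
 turn deg [-0.03 -0.    0.37] shift mm now-axes [ 0.   0.1 51.7] target-axes [ 0.   0.1 51.7]
```

Emit:
{"api": "drive_tool", "payload": {"increments": [0,0,0.4,0,0,10,12,0,0,0,0,0,10,12,0,0,0,0,0,10,12,0,0,0,0,0,10,12,0,0,0,0,0,8,12,0,0,0,0,0,4,12,0,0,0,0,0,0,12]}}

```text
time_s: 12.15
tool_pos: [0.4591, 0.1512, 0.2536]
tcp_rot: [2.621, -0.002, 1.551]
force: [-3.4, 0.7, -4.0]
gripper_width: 0.223
```

```bash
python3 - <<'E'
from h import *
go(*colpose(MOUTH,YAW,.078))
E
```

```text
t 12.15 p [0.4591 0.1512 0.2536] F [-3.4  0.7 -4. ] T [0.16 1.83 0.14] w 0.223 q [-0.17 -0.04 -0.38  2.33  0.58  0.48  0.52]
 turn deg [-0.16  0.04 -0.35] shift mm now-axes [ 0.2  1.7 41.4] target-axes [ 0.2  1.6 41.4]
```

Emit:
{"api": "drive_tool", "payload": {"increments": [0,0,-0.2,0,-1.2,0,12,0,0,0,0,-1,0,12,0,0,0,0,0,0,12]}}

```text
time_s: 12.52
tool_pos: [0.4583, 0.1512, 0.254]
tcp_rot: [2.618, -0.001, 1.554]
force: [-1.8, -0.2, -3.4]
gripper_width: 0.224
```

```bash
cat >> h.py <<'E'
def cf():
    s,R,p=pose();A=colpose(MOUTH,YAW,0)[0].as_matrix();A=np.c_[A[:,1],A[:,0],-A[:,2]];f=A.T@(np.array(s['force']))
    print('col-frame F',f.round(1),'T',(A.T@np.array(s['ft_torque'])).round(2),'p mm',(A.T@(p-MOUTH)*1e3).round(1))
E
python3 - <<'E'
from h import *
go(*colpose(MOUTH,YAW,.078));cf()
E
```

```text
t 12.53 p [0.4583 0.1512 0.254 ] F [-1.8 -0.2 -3.4] T [-0.07  1.28 -0.04] w 0.224 q [-0.17 -0.05 -0.38  2.33  0.59  0.48  0.52]
 turn deg [-0.    0.01 -0.18] shift mm now-axes [ 0.2  2.1 42.2] target-axes [ 0.1  2.1 42.2]
col-frame F [-3.3 -0.2 -2. ] T [-0.09  1.28  0.01] p mm [-2.100e+00 -1.000e-01  1.202e+02]
```

Emit:
{"api": "drive_tool", "payload": {"increments": [0,0,-0.2,0,-0.8,0,12,0,0,0,0,0,4,12,0,0,0,0,0,4,12,0,0,0,0,0,0,12]}}

```text
time_s: 13.02
tool_pos: [0.4583, 0.1521, 0.2478]
tcp_rot: [2.618, 0.004, 1.559]
force: [-51.2, -2.2, 42.5]
gripper_width: 0.224
```

```bash
python3 - <<'E'
from h import *
go(*colpose(MOUTH,YAW,.078));cf()
E
```

```text
t 13.03 p [0.4583 0.1521 0.2478] F [-51.2  -2.2  42.5] T [-0.89  4.82 -0.84] w 0.224 q [-0.17 -0.03 -0.39  2.33  0.62  0.47  0.49]
 turn deg [-0.02  0.13  0.2 ] shift mm now-axes [-0.6  5.3 36.8] target-axes [-0.7  5.3 36.8]
col-frame F [-23.1  -2.9  62.4] T [-1.25  4.81 -0.25] p mm [ -5.3   0.7 114.8]
```

Emit:
{"api": "drive_tool", "payload": {"increments": [0,0,0,0,0,-4,12,0,0,0,0,0,0,12]}}

```text
time_s: 13.28
tool_pos: [0.4583, 0.1516, 0.2501]
tcp_rot: [2.619, 0.001, 1.558]
force: [-15.6, -0.5, 8.3]
gripper_width: 0.226
```

```bash
python3 - <<'E'
from h import *
go(*colpose(MOUTH,YAW,.078));cf()
a=snap('top','top4');b=snap('scene','scene4')
def cr(im,x,y,w,h,f): return cv2.resize(im[y:y+h,x:x+w,::-1],None,fx=f,fy=f,interpolation=cv2.INTER_CUBIC)
cv2.imwrite('pics/m7.png',np.hstack([cr(a,198,205,57,85,7)[:595,:399],cr(b,350,155,57,85,7)[:595,:399]]))
E
```

```text
t 13.28 p [0.4583 0.1516 0.2501] F [-15.6  -0.5   8.3] T [-0.09  2.55 -0.18] w 0.226 q [-0.17 -0.04 -0.39  2.33  0.61  0.47  0.51]
 turn deg [-0.04  0.02  0.09] shift mm now-axes [-0.2  4.  38.8] target-axes [-0.2  4.  38.8]
col-frame F [-9.3 -0.7 15. ] T [-0.19  2.55 -0.09] p mm [ -4.    0.2 116.8]
```

View pics/m7.png

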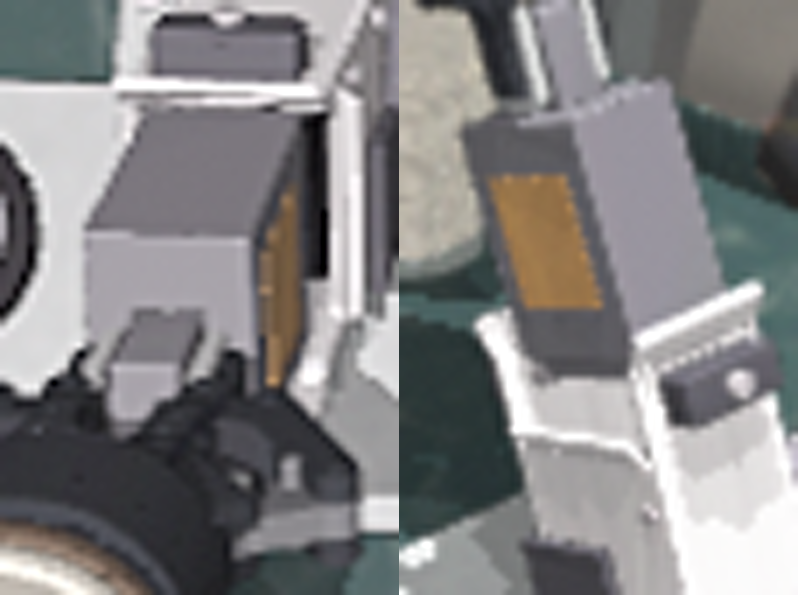

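```bash
python3 - <<'E'
from h import *
s,R,p=pose(); M=R.as_matrix(); C=np.c_[M[:,1],M[:,0],-M[:,2]]; sh=p+.0288*M[:,2]
bt=np.array([-1.45,-1.2]);bs=np.array([-.9,-.2])
L=np.array([(36,-23,0),(36,23,0),(36,-23,-91),(-36,-23,0),(-36,-23,-91),(36,23,-91)])/1e3
W=sh+L@C.T
a=(proj('scene',W)-bs-[350,155]+.5)*7-.5+[399,0]; b=(proj('top',W)-bt-[198,205]+.5)*7-.5
for l,x,y in zip(L*1e3,a.round(0),b.round(0)): print(l,'scene',x,'top',y)
# tilt sensitivity: swing 2 deg about y at shoulder
W2=sh+(Ro.from_euler('y',-2,degrees=True).apply(L))@C.T
print('2deg scene shift',((proj('scene',W2)-proj('scene',W))*7).round(0).tolist(),'top',((proj('top',W2)-proj('top',W))*7).round(0).tolist())
# column walls inside at the mouth and lips
Rm,mo=colpose(MOUTH,YAW,0);A=Rm.as_matrix();A=np.c_[A[:,1],A[:,0],-A[:,2]]
for q in((38,25,0),(38,-25,0),(-38,-25,0),(-38,25,0),(-38,-25,-27),(38,-25,-27)):
    w=mo+A@np.array(q)/1e3;print(q,'scene',((proj('scene',w)-bs-[350,155]+.5)*7-.5+[399,0]).round(0)[0],'top',((proj('top',w)-bt-[198,205]+.5)*7-.5).round(0)[0])
E
```

```text
[ 36. -23.   0.] scene [576. 132.] top [257. 243.]
[36. 23.  0.] scene [675.  90.] top [ 85. 237.]
[ 36. -23. -91.] scene [636. 376.] top [309. 134.]
[-36. -23.   0.] scene [456. 129.] top [264. 491.]
[-36. -23. -91.] scene [516. 361.] top [314. 365.]
[ 36.  23. -91.] scene [732. 331.] top [150. 128.]
2deg scene shift [[-1.0, -3.0], [-1.0, -3.0], [5.0, -3.0], [1.0, 3.0], [6.0, 4.0], [5.0, -3.0]] top [[-1.0, 2.0], [-1.0, 2.0], [-1.0, -9.0], [1.0, -2.0], [0.0, -12.0], [-1.0, -9.0]]
(38, 25, 0) scene [744. 322.] top [142. 111.]
(38, -25, 0) scene [639. 371.] top [315. 117.]
(-38, -25, 0) scene [513. 356.] top [320. 363.]
(-38, 25, 0) scene [615. 310.] top [150. 357.]
(-38, -25, -27) scene [530. 423.] top [333. 329.]
(38, -25, -27) scene [657. 442.] top [329.  88.]
```

```bash
python3 - <<'E'
import cv2,numpy as np
g=cv2.cvtColor(cv2.imread('pics/scene4.png'),cv2.COLOR_BGR2GRAY)
print('scene cols',list(range(356,402,5)))
for y in range(164,214,3): print(y,*['%3d'%v for v in g[y,356:402]])
g=cv2.cvtColor(cv2.imread('pics/top4.png'),cv2.COLOR_BGR2GRAY)
print('top rows 210..245 at cols')
for x in (215,220,225,230,235,240): print(x,*['%3d'%v for v in g[208:246,x]])
E
```

```text
scene cols [356, 361, 366, 371, 376, 381, 386, 391, 396, 401]
164 177 179 181 180 197 186  74  37  41  55  62  95 177 224 146 122 149 153 152 150 147 160 202 199 112 102 103 103 105 102  93  93  92  91  94 109 112 112 113 114 117 117 120 122 123 124
167 180 176 171 170 179 183 167  68  38  39  54  66 112 193 224 129 131 150 151 150 147 146 141 118 150 154 162 166 162 174 154 148 141  98  98 103 105 103 105 106 107 109 111 112 112 115
170 172 180 182 174 182 180 180 153 107 106 125 127 130 142 128  89  99 143 165 161 162 171 185 160 154 146 150 151 151 151 151 151 147 117  74  70  92 121 112 105 104 105 105 105 105 105
173 183 175 151  98  97  92  89  89  91  90  90 104 105 103 105 102  98  96 106 149 153 151 152 152 151 151 150 151 152 150 151 151 153 145  99  59  55  57  56  60  59  64  79  79  88  89
176 173 173 175 115  89  89  88  89  93  93  95  93  92  93  91  90  88  88  89 112 152 152 152 152 152 151 151 152 151 151 151 151 151 152 147  78  50  51  52  56  53  53  54  57  59  51
179 185 171 168 157  99  86  89  90  94  99  95  94  95  98  96  94  95  97  92  96 125 152 152 15
[... 2419 characters left out ...]
 121 120 122 120 120 121 122 121 121 120 119 129 172 166 166 165 165 166 165
225  71 121 125 124 123 124 120 109 191 255 134 211 140 115 119 118 120 122 122 121 122 121 122 121 122 121 121 121 121 117 123 175 166 165 166 165 166 166
230 176  99 123 116 122 124 123 111 154 255 175 242 128 113 118 121 121 121 121 120 122 121 121 121 122 120 121 121 121 118 124 175 166 165 166 165 166 165
235  73  91 127 125 122 124 122 112 127 255 229 223  91 118 121 121 120 121 121 121 122 123 124 124 124 118 100  91  76  63  64  62  70 105 101  99 100 102
240  57  63  91  83  84  85  80  67 116 255 255 145 200 108  91  90  82  70  74  76  75  77  77  79  80  79  82  82  82  81  82  81  83  86  84  85  83  82
```

The edge slopes show the cassette sits about 3° swung in the grip, with its foot towards the back wall. The first view, before the half turn, showed the mirror of this, so my bias correction put the mouth about 3.4 mm too far back. I'll back out, turn +3° about tool x and shift the axis.

```bash
cat >> h.py <<'E'
MOUTH=MOUTH+.0034*np.array([-.866,0,-.5])
def tp(zc,tilt=3): # tilted tool, grasp point (6 mm ahead) on the axis
    R,p=colpose(MOUTH,YAW,zc-.006); R=R*Ro.from_euler('x',tilt,degrees=True); return R,p-.006*R.as_matrix()[:,2]
E
python3 - <<'E'
from h import *
go(*tp(.135));cf()
E
```

```text
t 13.38 p [0.4584 0.1516 0.25  ] F [-13.1  -0.3   6.6] T [-0.1   2.55 -0.09] w 0.227 q [-0.17 -0.04 -0.39  2.33  0.61  0.47  0.51]
 turn deg [2.95 0.02 0.09] shift mm now-axes [ -0.3   1.  -18.3] target-axes [ -0.3   0.  -18.4]
col-frame F [-8.1 -0.5 12.3] T [-0.17  2.54 -0.01] p mm [ -0.7   0.3 116.6]
```

Emit:
{"api": "drive_tool", "payload": {"increments": [0,0,0,0,0,-6,12,0,0,0,0,0,-10,12,0,0,0,0,0,0,12,1.5,0,0,0,0,0,12,1.5,0,0,0,0,0,12,0,0,0,0,0,0,12]}}

```text
time_s: 14.12
tool_pos: [0.4527, 0.1517, 0.2647]
tcp_rot: [2.669, -0.001, 1.557]
force: [0.3, -0.3, -2.3]
gripper_width: 0.223
```

```bash
python3 - <<'E'
from h import *
go(*tp(.120));cf()
E
```

```text
t 14.12 p [0.4527 0.1517 0.2647] F [ 0.3 -0.3 -2.3] T [ 0.02  0.73 -0.05] w 0.223 q [-0.18 -0.06 -0.36  2.29  0.44  0.54  0.68]
 turn deg [ 0.1  -0.04 -0.01] shift mm now-axes [-0.3 -0.8 12.2] target-axes [-0.3 -0.8 12.2]
col-frame F [-0.9 -0.3 -2.1] T [-0.02  0.73 -0.05] p mm [  1.8   0.3 132.2]
```

Emit:
{"api": "drive_tool", "payload": {"increments": [0,0,0,-0.3,-1,4,12,0,0,0,0,0.1,5,12,0,0,0,0,0.2,4,12,0,0,0,0,0.2,3,12,0,0,0,0,0.1,2,12,0,0,0,0,0,0,12]}}

```text
time_s: 14.88
tool_pos: [0.4594, 0.1511, 0.2476]
tcp_rot: [2.671, 0.0, 1.558]
force: [-0.2, 1.0, -2.3]
gripper_width: 0.227
```

```bash
python3 - <<'E'
from h import *
go(*tp(.105));cf()
E
```

```text
t 14.88 p [0.4594 0.1511 0.2476] F [-0.2  1.  -2.3] T [0.19 0.64 0.02] w 0.227 q [-0.17 -0.02 -0.36  2.3   0.5   0.5   0.63]
 turn deg [-0.02 -0.    0.04] shift mm now-axes [0.3 1.8 9. ] target-axes [0.3 1.8 9. ]
col-frame F [-1.3  1.  -1.9] T [ 0.16  0.64 -0.07] p mm [ -1.   -0.3 114.1]
```

Emit:
{"api": "drive_tool", "payload": {"increments": [0,0,0,0.2,0.5,3,12,0,0,0,0,0.4,3,12,0,0,0,0,0.2,3,12,0,0,0,0,0.1,2,12,0,0,0,0,0,0,12]}}

```text
time_s: 15.5
tool_pos: [0.4654, 0.1511, 0.2382]
tcp_rot: [2.671, 0.0, 1.557]
force: [0.9, 0.4, -2.8]
gripper_width: 0.227
```

```bash
python3 - <<'E'
from h import *
go(*tp(.09));cf()
E
```

```text
t 15.5 p [0.4654 0.1511 0.2382] F [ 0.9  0.4 -2.8] T [0.14 0.68 0.03] w 0.227 q [-0.17  0.01 -0.36  2.3   0.54  0.48  0.59]
 turn deg [-0.04 -0.    0.04] shift mm now-axes [ 0.1  1.5 12.8] target-axes [ 0.1  1.4 12.8]
col-frame F [-0.6  0.4 -2.9] T [ 0.13  0.68 -0.03] p mm [-5.000e-01 -1.000e-01  1.029e+02]
```

Emit:
{"api": "drive_tool", "payload": {"increments": [0,0,0,0,0.4,3,12,0,0,0,0,0.4,3,12,0,0,0,0,0.3,3,12,0,0,0,0,0.2,3,12,0,0,0,0,0,0,12]}}

```text
time_s: 16.12
tool_pos: [0.4721, 0.151, 0.2281]
tcp_rot: [2.671, 0.0, 1.557]
force: [2.1, -0.1, -3.6]
gripper_width: 0.225
```

```bash
python3 - <<'E'
from h import *
go(*tp(.08));cf()
a=snap('top','top5');b=snap('scene','scene5')
def cr(im,x,y,w,h,f): return cv2.resize(im[y:y+h,x:x+w,::-1],None,fx=f,fy=f,interpolation=cv2.INTER_CUBIC)
cv2.imwrite('pics/m8.png',np.hstack([cr(a,198,205,57,85,7)[:595,:399],cr(b,350,155,57,85,7)[:595,:399]]))
E
```

```text
t 16.12 p [0.4721 0.151  0.2281] F [ 2.1 -0.1 -3.6] T [0.08 0.69 0.01] w 0.225 q [-0.17  0.04 -0.35  2.3   0.58  0.46  0.55]
 turn deg [-0.03  0.    0.04] shift mm now-axes [ 0.1  0.6 10.8] target-axes [ 0.1  0.6 10.8]
col-frame F [ 0.  -0.1 -4.1] T [ 0.07  0.69 -0.03] p mm [ 0.3 -0.1 90.8]
```

View pics/m8.png

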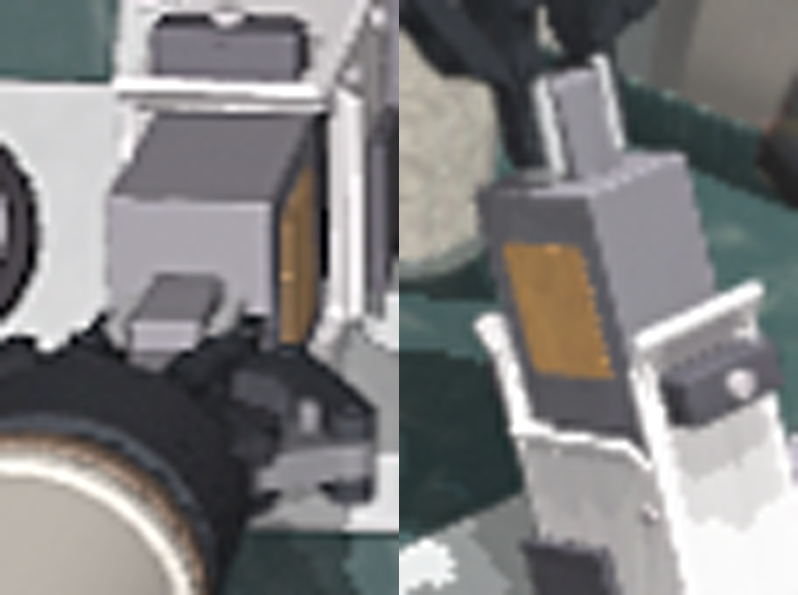

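The cassette is now between the front and back walls, parallel to them, with its lower edge at the side lips, scene crop (540–640,440). There is no contact load. Going on down.

Emit:
{"api": "drive_tool", "payload": {"increments": [0,0,0,0,0.2,3,12,0,0,0,0,0.2,3,12,0,0,0,0,0.2,3,12,0,0,0,0,0.2,3,12,0,0,0,0,0.2,3,12,0,0,0,0,0.2,3,12,0,0,0,0,0,0,12]}}

```text
time_s: 17.1
tool_pos: [0.4813, 0.151, 0.2126]
tcp_rot: [2.671, 0.0, 1.558]
force: [1.4, 0.6, -4.0]
gripper_width: 0.228
```

```bash
python3 - <<'E'
from h import *
go(*tp(.05));cf()
E
```

```text
t 17.1 p [0.4813 0.151  0.2126] F [ 1.4  0.6 -4. ] T [0.13 0.72 0.02] w 0.228 q [-0.18  0.09 -0.34  2.3   0.66  0.43  0.49]
 turn deg [-0.03 -0.01  0.04] shift mm now-axes [ 0.   1.  22.8] target-axes [ 0.   1.  22.8]
col-frame F [-0.8  0.6 -4.1] T [ 0.12  0.72 -0.05] p mm [ 0.5 -0.  72.8]
```

Emit:
{"api": "drive_tool", "payload": {"increments": [0,0,0,0,0.1,3,12,0,0,0,0,0.1,3,12,0,0,0,0,0.2,4,12,0,0,0,0,0.2,4,12,0,0,0,0,0.2,4,12,0,0,0,0,0.2,4,12,0,0,0,0,0,0,12]}}

```text
time_s: 17.98
tool_pos: [0.4925, 0.1508, 0.1937]
tcp_rot: [2.67, 0.0, 1.558]
force: [-1.6, -0.5, 2.8]
gripper_width: 0.227
```

```bash
python3 - <<'E'
from h import *
go(*tp(.03));cf()
E
```

```text
t 17.98 p [0.4925 0.1508 0.1937] F [-1.6 -0.5  2.8] T [-0.11  0.78 -0.14] w 0.227 q [-0.2   0.14 -0.31  2.29  0.76  0.4   0.4 ]
 turn deg [ 0.   -0.01  0.04] shift mm now-axes [ 0.   0.7 20.8] target-axes [ 0.   0.7 20.8]
col-frame F [ 0.  -0.5  3.2] T [-0.17  0.78 -0.06] p mm [ 0.7 -0.  50.8]
```

Emit:
{"api": "drive_tool", "payload": {"increments": [0,0,0,0,0.2,4,12,0,0,0,0,0.1,4,12,0,0,0,0,0.1,4,12,0,0,0,0,0.1,4,12,0,0,0,0,0.1,4,12,0,0,0,0,0.1,4,12,0,0,0,0,0,0,12]}}

```text
time_s: 18.85
tool_pos: [0.5043, 0.1507, 0.1732]
tcp_rot: [2.669, 0.0, 1.557]
force: [-3.8, -1.3, 7.5]
gripper_width: 0.223
```

```bash
python3 - <<'E'
from h import *
go(*tp(.01));cf()
E
```

```text
t 18.85 p [0.5043 0.1507 0.1732] F [-3.8 -1.3  7.5] T [-0.23  0.82 -0.17] w 0.223 q [-0.23  0.2  -0.27  2.29  0.87  0.36  0.29]
 turn deg [ 0.06 -0.01  0.03] shift mm now-axes [-0.   0.5 17.2] target-axes [-0.   0.5 17.2]
col-frame F [ 0.5 -1.3  8.4] T [-0.29  0.81 -0.02] p mm [ 0.7  0.  27.2]
```

Emit:
{"api": "drive_tool", "payload": {"increments": [0,0,0,0,0.1,4,12,0,0,0,0,0.1,4,12,0,0,0,0,0.1,4,12,0,0,0,0,0.1,3,12,0,0,0,0,0.1,2,12,0,0,0,0,0,0,12]}}

```text
time_s: 19.6
tool_pos: [0.5126, 0.1506, 0.1587]
tcp_rot: [2.669, 0.0, 1.557]
force: [-5.8, -1.1, 10.9]
gripper_width: 0.224
```

```bash
python3 - <<'E'
from h import *
go(*tp(.005));cf()
E
```

```text
t 19.6 p [0.5126 0.1506 0.1587] F [-5.8 -1.1 10.9] T [-0.34  0.85 -0.18] w 0.224 q [-0.25  0.24 -0.24  2.28  0.96  0.33  0.22]
 turn deg [ 0.1  -0.01  0.03] shift mm now-axes [-0.  -0.   5.5] target-axes [-0.  -0.   5.5]
col-frame F [ 0.4 -1.2 12.4] T [-0.39  0.84  0.02] p mm [ 0.6  0.  10.4]
```

Emit:
{"api": "drive_tool", "payload": {"increments": [0,0,0,0,0,2,12,0,0,0,0,0,2,12,0,0,0,0,0,0,12]}}

```text
time_s: 19.98
tool_pos: [0.5146, 0.1506, 0.1553]
tcp_rot: [2.668, 0.0, 1.557]
force: [-6.8, -1.9, 12.5]
gripper_width: 0.224
```

```bash
python3 - <<'E'
from h import *
go(*tp(.003));cf()
E
```

```text
t 19.98 p [0.5146 0.1506 0.1553] F [-6.8 -1.9 12.5] T [-0.4   0.8  -0.18] w 0.224 q [-0.26  0.25 -0.23  2.28  0.98  0.33  0.2 ]
 turn deg [ 0.12 -0.01  0.03] shift mm now-axes [-0.1 -0.1  3.5] target-axes [-0.1 -0.1  3.5]
col-frame F [ 0.4 -2.  14.2] T [-0.45  0.79  0.05] p mm [0.6 0.1 6.5]
```

Emit:
{"api": "drive_tool", "payload": {"increments": [0,0,0,0,0,1,12,0,0,0,0,0,1,12,0,0,0,0,0,0,12]}}

```text
time_s: 20.35
tool_pos: [0.5155, 0.1505, 0.1535]
tcp_rot: [2.668, 0.0, 1.557]
force: [-6.9, -1.1, 12.1]
gripper_width: 0.222
```

```bash
python3 - <<'E'
from h import *
go(*tp(.003));cf()
E
```

```text
t 20.35 p [0.5155 0.1505 0.1535] F [-6.9 -1.1 12.1] T [-0.41  0.8  -0.23] w 0.222 q [-0.26  0.26 -0.22  2.28  0.99  0.32  0.19]
 turn deg [ 0.12 -0.    0.03] shift mm now-axes [ 0.  -0.2  1.6] target-axes [ 0.  -0.2  1.6]
col-frame F [ 0.1 -1.1 13.9] T [-0.48  0.8   0.02] p mm [ 0.6 -0.   4.6]
```

Emit:
{"api": "drive_tool", "payload": {"increments": [0,0,0,0,0,1,12,0,0,0,0,0,1,12,0,0,0,0,0,0,12]}}

```text
time_s: 20.72
tool_pos: [0.5163, 0.1508, 0.1533]
tcp_rot: [2.666, 0.0, 1.558]
force: [-18.2, -3.4, 32.4]
gripper_width: 0.227
```

```bash
python3 - <<'E'
from h import *
go(*tp(.003));cf()
E
```

```text
t 20.73 p [0.5163 0.1508 0.1533] F [-18.2  -3.4  32.4] T [-0.82  1.47 -0.44] w 0.227 q [-0.27  0.26 -0.22  2.28  0.99  0.32  0.18]
 turn deg [ 0.24 -0.    0.04] shift mm now-axes [-0.3 -0.8  1. ] target-axes [-0.3 -0.8  1. ]
col-frame F [ 0.5 -3.6 37.1] T [-0.95  1.46  0.04] p mm [1.1 0.3 3.9]
```

Emit:
{"api": "drive_tool", "payload": {"increments": [0,0,0,0,0,-3,12,0,0,0,0,0,-3,12,0,0,0,0,0,-2,12,0,0,0,0,0,0,12]}}

```text
time_s: 21.22
tool_pos: [0.5128, 0.1508, 0.1591]
tcp_rot: [2.668, -0.0, 1.557]
force: [-6.1, -1.8, 11.9]
gripper_width: 0.225
```

```bash
python3 - <<'E'
from h import *
go(*tp(.008));cf()
E
```

```text
t 21.23 p [0.5128 0.1508 0.1591] F [-6.1 -1.8 11.9] T [-0.33  0.72 -0.12] w 0.225 q [-0.25  0.24 -0.24  2.28  0.96  0.33  0.22]
 turn deg [ 0.14 -0.03  0.02] shift mm now-axes [-0.2 -0.6  2.8] target-axes [-0.2 -0.6  2.8]
col-frame F [ 0.6 -1.8 13.3] T [-0.36  0.72  0.07] p mm [ 1.1  0.2 10.7]
```

Emit:
{"api": "drive_tool", "payload": {"increments": [0,0,0,0,0,-1,12,0,0,0,0,0,-1,12,0,0,0,0,0,0,12]}}

```text
time_s: 21.6
tool_pos: [0.5126, 0.1507, 0.1598]
tcp_rot: [2.669, -0.001, 1.557]
force: [9.7, 1.1, -7.4]
gripper_width: 0.224
```

```bash
python3 - <<'E'
from h import *
go(*tp(.008));cf()
E
```

```text
t 21.6 p [0.5126 0.1507 0.1598] F [ 9.7  1.1 -7.4] T [ 0.05 -0.28  0.12] w 0.224 q [-0.25  0.24 -0.24  2.28  0.95  0.33  0.23]
 turn deg [ 0.07 -0.06 -0.01] shift mm now-axes [-0.1 -0.8  3.4] target-axes [-0.1 -0.8  3.4]
col-frame F [  4.7   1.3 -11.3] T [ 0.1  -0.28  0.07] p mm [ 1.2  0.1 11.4]
```

The force changed from +13 N to -11 N just where the latches should stop the cassette, so it is held. I'll ease off, open and back out.

Emit:
{"api": "drive_tool", "payload": {"increments": [0,0,0,0,0,0.8,12,0,0,0,0,0,0,45,0,0,0,0,0,0,45,0,0,0,0,0,0,45,0,0,0,0,0,-10,45,0,0,0,0,0,-25,45,0,0,0,0,0,-40,45,0,0,0,0,0,-40,45,0,0,0,0,0,0,45]}}

```text
time_s: 22.72
tool_pos: [0.4598, 0.1521, 0.2645]
tcp_rot: [2.665, -0.001, 1.558]
force: [0.3, 0.1, 0.3]
gripper_width: 0.528
```

```bash
python3 - <<'E'
from h import *
go(down(89.2),np.array([.5405,.2755,.20]));cf()
a=snap('top','top6');b=snap('scene','scene6')
def cr(im,x,y,w,h,f): return cv2.resize(im[y:y+h,x:x+w,::-1],None,fx=f,fy=f,interpolation=cv2.INTER_CUBIC)
cv2.imwrite('pics/m9.png',np.hstack([cr(a,155,190,100,120,4)[:480,:400],cr(b,350,165,57,69,7)[:480,:399]]))
E
```

```text
t 22.73 p [0.4598 0.1521 0.2645] F [0.3 0.1 0.3] T [ 0.    0.46 -0.05] w 0.528 q [-0.13 -0.05 -0.4   2.28  0.44  0.53  0.68]
 turn deg [27.33 -0.09  0.05] shift mm now-axes [124.3  40.6  93.8] target-axes [124.5  79.   64.5]
col-frame F [0.4 0.1 0.1] T [-0.03  0.46 -0.04] p mm [  7.8   0.8 128.5]
```

View pics/m9.png

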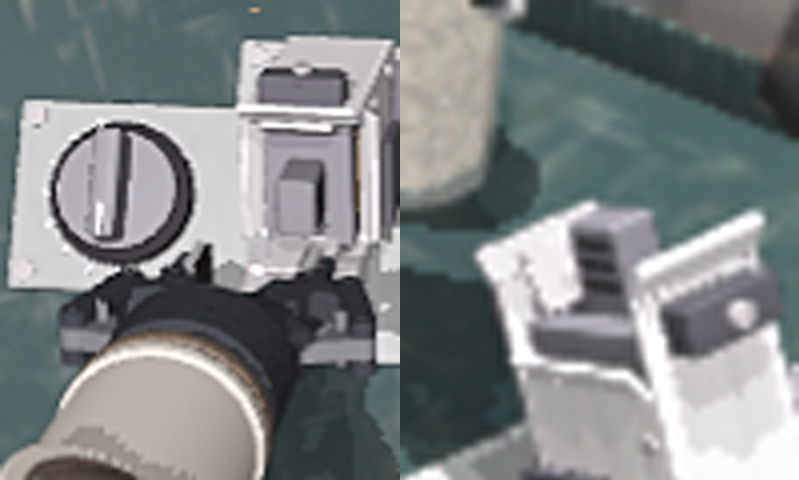

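The picture shows the cassette standing down by itself, its shoulder edge at scene crop (540–640,335) level with the side lips and its tab upright between the walls. The dial bar is unmoved at top crop (107,185), pointing along x. Next is the dial.

Emit:
{"api": "drive_tool", "payload": {"increments": [9.1,0,0,0,0,0,45,9.1,0,0,0,0,0,45,9.1,0,0,0,0,0,45,0,0,0,40,0,0,45,0,0,0,42,0,0,45,0,0,0,42,0,0,45,0,0,0,0,38,0,45,0,0,0,0,39,0,45,0,0,0,0,0,0,45]}}

```text
time_s: 23.95
tool_pos: [0.5403, 0.2722, 0.2577]
tcp_rot: [-3.134, 0.003, 1.553]
force: [-0.3, -0.1, -0.5]
gripper_width: 0.527
```

```bash
python3 - <<'E'
from h import *
go(down(89.2),np.array([.537,.2755,.066]))
g=cv2.cvtColor(cv2.imread('pics/scene6.png'),cv2.COLOR_BGR2GRAY)
for x in range(368,386,2): print(x,*['%3d'%v for v in g[200:226,x]])
Rm,mo=colpose(MOUTH,YAW,0);A=Rm.as_matrix();A=np.c_[A[:,1],A[:,0],-A[:,2]]
for q in((36,-23,-16),(-36,-23,-16),(15,-10,20)): print(q,proj('scene',mo+A@np.array(q)/1e3).round(1))
E
```

```text
t 23.95 p [0.5403 0.2722 0.2577] F [-0.3 -0.1 -0.5] T [-0.01  0.   -0.  ] w 0.527 q [-0.25  0.41 -0.34  1.66  0.15  1.1   0.92]
 turn deg [-0.42  0.18 -0.19] shift mm now-axes [  3.8  -1.9 191.7] target-axes [  3.2  -3.3 191.7]
368 242 235 204 251 188 175 217 203 207 224 225 162 161 163 216 255 255 176 152 162 166 166 174 166 151 158
370 239 240 241 240 241 241 238 241 184 135 148 150  99  89  85 113 218 165 141 154 163 163 165 165 166 168
372 241 241 240 240 240 238 238 242 242 137 167 170 101  92  87  91 155 233 158 179 166 163 164 164 164 166
374 169 205 241 244 224 220 229 241 140 112 169 172 107  92  88  83 140 255 174 140 157 161 163 162 162 163
376  58  81  47  72  85  67  98  98  73  89 170 175 131  96  91  86 128 255 172 142 154 163 163 165 164 165
378  48  81  59  58  81  49  59  87  87  98 170 175 157 101  92  87  95 166 210 152 154 161 161 161 161 161
380  93  97  85  62  87  61  48  84  89  94 148 174 170 102  92  88  83 141 255 177 142 162 166 165 164 163
382 151 150 148 143 145 144 137 128 125 107 132 169 168 105  89  87  88 124 255 207 149 155 163 164 165 165
384 147 145 200 255 228 186 183 186 202 233 255 255 239 207 181 155 128  98  95 178 251 200 174 167 168 168
(36, -23, -16) [[383.7 212.9]]
(-36, -23, -16) [[366.6 210.7]]
(15, -10, 20) [[379.2 197.1]]
```

Emit:
{"api": "drive_tool", "payload": {"increments": [-0.4,0.2,-0.2,3.3,-3.3,0,45,0,0,0,0,0,40,45,0,0,0,0,0,40,45,0,0,0,0,0,40,45,0,0,0,0,0,30,45,0,0,0,0,0,20,45,0,0,0,0,0,10,45,0,0,0,0,0,5,45,0,0,0,0,0,0,45]}}

```text
time_s: 25.08
tool_pos: [0.5352, 0.2785, 0.0766]
tcp_rot: [3.139, -0.004, 1.561]
force: [-0.5, 0.4, -0.4]
gripper_width: 0.527
```

```bash
python3 - <<'E'
from h import *
go(down(89.2),np.array([.537,.2755,.066]))
E
```

```text
t 25.07 p [0.5352 0.2785 0.0766] F [-0.5  0.4 -0.4] T [-0.03  0.03 -0.04] w 0.527 q [-0.3   0.63 -0.29  1.8   0.25  0.75  0.84]
 turn deg [ 0.15 -0.21  0.24] shift mm now-axes [-3.   1.8 10.6] target-axes [-2.9  1.8 10.6]
```

Emit:
{"api": "drive_tool", "payload": {"increments": [0.1,-0.2,0.2,-2.9,1.8,5,45,0,0,0,0,0,5,45,0,0,0,0,0,0,45,0,0,0,0,0,0,8,0,0,0,0,0,0,8,0,0,0,0,0,0,8,0,0,0,0,0,0,8]}}

```text
time_s: 25.95
tool_pos: [0.5367, 0.276, 0.0664]
tcp_rot: [3.141, -0.001, 1.558]
force: [-1.0, 2.5, 1.8]
gripper_width: 0.177
```

```bash
python3 - <<'E'
from h import *
go(down(89.2),np.array([.537,.2755,.066]))
E
```

```text
t 25.95 p [0.5367 0.276  0.0664] F [-1.   2.5  1.8] T [ 0.29  0.19 -0.1 ] w 0.177 q [-0.3   0.64 -0.29  1.8   0.25  0.74  0.83]
 turn deg [ 0.03 -0.04  0.06] shift mm now-axes [-0.5  0.3  0.4] target-axes [-0.5  0.3  0.4]
```

Emit:
{"api": "drive_tool", "payload": {"increments": [0,0,8,0,0,0,8,0,0,8,0,0,0,8,0,0,8,0,0,0,8,0,0,8,0,0,0,8,0,0,0,0,0,0,8]}}

```text
time_s: 26.58
tool_pos: [0.537, 0.277, 0.0664]
tcp_rot: [3.141, -0.002, 1.001]
force: [0.4, 5.4, 0.6]
gripper_width: 0.177
```

```bash
python3 - <<'E'
from h import *
go(down(89.2-67.5),np.array([.537,.2755,.066]))
E
```

```text
t 26.57 p [0.537  0.277  0.0664] F [0.4 5.4 0.6] T [ 1.02 -0.11  0.01] w 0.177 q [-0.41  0.63 -0.15  1.8   0.13  0.72  0.37]
 turn deg [-2.000e-02 -1.300e-01  3.566e+01] shift mm now-axes [-1.3  0.8  0.4] target-axes [-0.5  1.4  0.4]
```

Emit:
{"api": "drive_tool", "payload": {"increments": [0,0,9,0,0,0,8,0,0,9,0,0,0,8,0,0,9,0,0,0,8,0,0,8.6,0,0,0,8,0,0,0,0,0,0,8,0,0,0,0,0,0,8]}}

```text
time_s: 27.32
tool_pos: [0.5379, 0.2778, 0.0664]
tcp_rot: [-3.14, -0.004, 0.382]
force: [4.0, 6.4, -3.0]
gripper_width: 0.174
```

```bash
python3 - <<'E'
from h import *
go(down(89.2-67.5),np.array([.537,.2755,.066]))
E
```

```text
t 27.32 p [0.5379 0.2778 0.0664] F [ 4.   6.4 -3. ] T [ 1.49 -0.56 -0.1 ] w 0.174 q [-0.52  0.62  0.    1.8  -0.01  0.71 -0.13]
 turn deg [-0.11 -0.24  0.19] shift mm now-axes [-1.7  1.8  0.4] target-axes [-1.7  1.9  0.4]
```

Emit:
{"api": "drive_tool", "payload": {"increments": [0,0,0,0,0,0,40,0,0,0,0,0,0,40,0,0,0,0,0,0,40,0,0,0,0,0,-10,40,0,0,0,0,0,-30,40,0,0,0,0,0,-50,40,0,0,0,0,0,-50,40,0,0,0,0,-40,-20,40,0,0,0,0,-50,0,40,0,0,0,0,-50,0,40,0,0,0,0,-50,0,40,0,0,0,0,0,0,40]}}

```text
time_s: 28.82
tool_pos: [0.4624, 0.4576, 0.2266]
tcp_rot: [-3.138, 0.0, 0.386]
force: [-0.9, 0.1, -0.6]
gripper_width: 0.473
```

```bash
python3 - <<'E'
from h import *
s,R,p=pose();print(s['time_s'],p,s['force'])
a=snap('top','top7');b=snap('scene','scene7')
def cr(im,x,y,w,h,f): return cv2.resize(im[y:y+h,x:x+w,::-1],None,fx=f,fy=f,interpolation=cv2.INTER_CUBIC)
r1=np.hstack([cr(a,155,195,100,75,4)[:300,:400],cr(b,350,180,57,43,7)[:300,:399]])
r2=np.hstack([cr(a,300,160,200,150,2)[:300,:400],cr(b,150,220,200,150,2)[:300,:399]])
cv2.imwrite('pics/m10.png',np.vstack([r1,r2]))
t0=cv2.imread('pics/top0.png').astype(int);s0=cv2.imread('pics/scene0.png').astype(int)
for nm,new,old,bx in(('weight',a,t0,(402,263,430,290)),('jar',a,t0,(458,278,495,308)),('tin',a,t0,(430,210,475,252)),('roll',a,t0,(315,163,345,194)),('jar s',b,s0,(168,272,202,318)),('weight s',b,s0,(226,276,252,304)),('tin s',b,s0,(208,310,250,352)),('roll s',b,s0,(344,300,374,328))):
    x0,y0,x1,y1=bx;print(nm,np.abs(new[y0:y1,x0:x1,::-1].astype(int)-old[y0:y1,x0:x1]).mean().round(1))
E
```

```text
28.825 [0.46235772 0.45758051 0.22663976] [-0.90871332  0.12560281 -0.61512903]
weight 4.9
jar 4.4
tin 4.3
roll 5.1
jar s 0.5
weight s 0.7
tin s 0.4
roll s 0.6
```

View pics/m10.png

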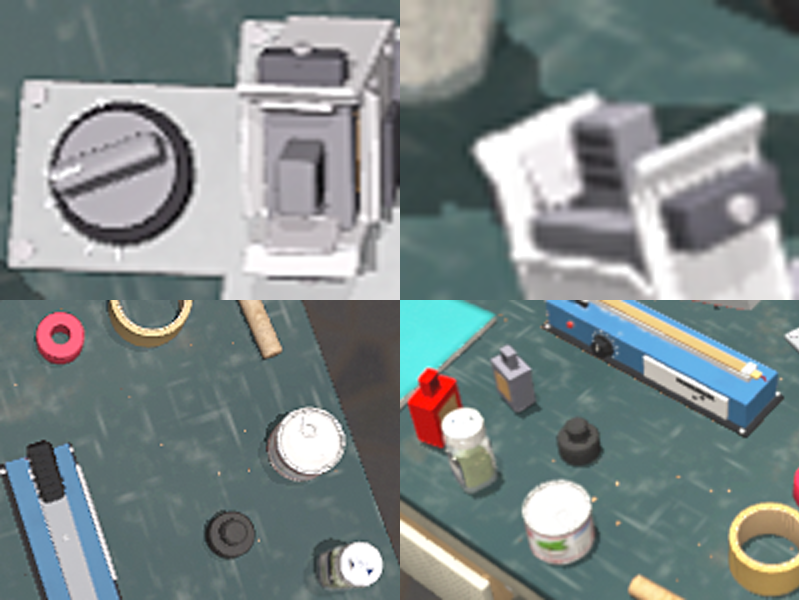

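```bash
python3 -c "
from plant import robot
print(robot.job_done())"
```

```text
the job is handed in; nothing more can be done
None
```

The cassette is latched in the feeder, the dial has been turned three clicks clockwise and released, and the job is handed in at about 29 s of the 51 s allowed.

**Cassette:** I picked the larger grey block by its tab. It hung about 3° off in the grip, and joint 7 neared its limit, so I backed out, gave it a half turn, corrected the tilt and re-entered. During the first re-entry it jammed on the back lip with about 65 N on the wrist, before I corrected the tilt. I then pushed it down to the stop (37 N). Pulling back, the force went from +13 N to -11 N about 7 mm above the stop, which is where the latches hold. After release it stayed down with its shoulders level.

**Dial:** I turned it 1.176 rad (three clicks are 1.178) and let go. In the last picture the bar lies about 22° from square across, which fits three clicks clockwise.

**Checks on the rest:**
- **Bystanders:** the scene view shows the weight, jar, tin and roll unchanged (mean pixel difference 0.7 or less). The top view differed by 4–5 around all four alike. I put that down to lighting and did not look further.
- **Latches:** I did not see each one close separately. The force reversal and the level shoulders are the evidence that both did.
- **Top camera:** it disagreed with the arm by about 3 mm, and I corrected for that.

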